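Reseat the memory caddy of the cold-store temperature recorder

TASK

The wider of the two temperature recorders on the cold-store bench has lost contact with its memory cartridge, so reseat it. Press the release bar on top of the wider recorder so that its cartridge caddy springs out, then push the caddy fully home until it clicks and stays in. Leave the caddy of the slimmer recorder shut.

Things in the scene. Friction and masses are not known exactly. Their poses are not given: they have to be found in the camera images.
- wide_bar (a point): Centre of the top of the wider recorder's release bar. Recorder: white box fixed to the bench, 160 mm deep (x), 160 wide (y), 60 high, dark display behind the bar. Bar: grey, 26 mm (x) by 62 (y), top 72 mm above the bench; pressed down it travels 10 mm on a spring (2.4 N, 6.4 N at the bottom) and frees the caddy from 7 mm down. Axes: x from the recorder's front to its back, y left, z up.
- wide_front (a point): Centre of the outer face of the wider recorder's caddy front; moves with the caddy. Grey plate 124 mm wide (y), 11 to 49 mm above the bench (this point 30 up). x points into the recorder: the caddy springs out along -x, towards the robot within 20 degrees, and is pushed home along +x. Shut, it is 53 mm in front of the bar's centre and stands 8 mm proud of the recorder's front.
- wide_caddy (a joint): How far the wider recorder's caddy is out, m: 0 latched shut (as at the start), 0.045 sprung out, -0.003 at the inner stop. A spring pushes it out (2 N out, 4 N shut). Going in it rides over the latch between about 0.025 and 0.003, taking up to about 8 N and dipping the bar; pushed to 0 or the inner stop (15 N does no harm) it clicks and stays shut.
- slim_front (a point): Centre of the outer face of the slimmer recorder's caddy front, to be left shut, 30 mm above the bench and 88 mm in front of its recorder's centre. A like recorder, as deep and high but 95 mm wide, caddy front 59 mm and release bar 30 mm wide. The two stand side by side, 220 mm or more between centres, either on the left, each facing the robot within 20 degrees.

How it is judged:
On the way:
1. the caddy of the wider recorder has sprung out (more than 35 mm) (value of joint wide_caddy above 0.035 m), for 0.1 s.
At the end, for the whole second after the job is handed in: the caddy of the wider recorder, after having sprung out, is latched shut (less than 3 mm out) and at rest (value of joint wide_caddy below 0.003 m and velocity of joint wide_caddy between -0.01 and 0.01 m/s); the robot touches nothing.
It fails at once if the caddy of the slimmer recorder comes out or shifts by more than 10 mm (distance of slim_front from where it was at the start of the episode above 0.01 m).
It also fails if it takes over 43 s, if anything falls off the work surface, if the arm or the gripper's body presses on something with over 40 N, if the wrist force passes 120 N, or if a joint passes its speed limit or range.

ROBOT

A 7-joint arm with a two-finger parallel gripper is mounted at the origin on the work surface. World frame = base frame: x ahead of the robot, y to its left, z up, the work surface at z = 0. Lengths are in m, angles in rad, forces in N, time in s.
With the tool pointing down it reaches from about 0.4 to 0.85 m from the base axis. Payload 6.9 kg.
Tool frame: the origin (TCP) lies between the finger pads; the fingertips stand 14 mm ahead of it and the grasp point (between the pads) lies 5 mm behind it; z points along the fingers, y is the line along which they close (so a half turn about z gives the same grasp; the last joint's range is limited). The gripper opens to 85 mm and grips with 20 to 120 N. Pads are 22 mm wide; open, the fingers measure 114 mm over their backs; the gripper's body (76 mm by 85 mm) begins 54 mm behind the grasp point. The pads swing forward as they close: fully open they stand 13 mm farther back than shut.
Start: joints at [1.347, 0.507, -0.238, 1.5, 0.126, 1.149, -0.155], TCP at [0.202, -0.592, 0.245] pointing down, gripper open.
Joint ranges: [-3.08, 3.08], [-0.24, 2.05], [-1.43, 1.35], [0, 2.5], [-1.52, 4.66], [0.17, 1.96], [-2.89, 2.89]. Speed limits (rad/s): [2.39, 2.39, 3.14, 3.14, 3.14, 3.14, 3.14].

INTERFACE

Orientations are given as a unit quaternion [w, x, y, z].
In Python, from plant import robot gives the robot as it stands. The module is installed in compiled form; this text tells all that it offers.
- The arm moves only by the tool servo_tool, never from a script. Its argument "steps" is text: rows parted by semicolons, each of 6 numbers parted by spaces: the shift along the tool's x, y, z in units of 0.1 m (1.0 is 0.1 m), then the turn, a rotation vector about the tool's x, y, z in units of 180 degrees (1.0 is 180 degrees). In form: x y z ax ay az; .... A call has 1 to 12 rows; each row shifts and turns the commanded pose from where the row before left it, along the tool's axes as they then stand; what a row does not reach is not made up. A row lasts 1/8 s, in which the tool goes at most 62.5 mm and 10.7 degrees, less where a joint would pass 70% of its speed; a pose out of reach is approached as far as the arm can. A call with a number of a shift or a turn outside -1 to 1 is refused whole. A call with a gripper value outside its range is refused whole. "hand" is the opening, from -1 (shut) to 1 (fully open), set as the call begins (left out, the last holds). The fingers move at their own pace and stop on an object; the grip force is fixed at half the most. Time passes only in rows, so rows that do not move let the fingers close. It gives the time, the measured TCP pose, the force, the opening and the grip force at its end, in the units of the state.
- robot.sense(): the state, without advancing time (a new reading comes with each control period).
- robot.snapshot(name): name is "scene" or "top" or "wrist"; returns a dict with "frame" (400x640x3 uint8, red, green, blue), "range_z" (400x640 float32, m along the optical axis (not along the pixel's ray), 0 where there is no reading), "mtx" (3x3 intrinsics, pixels), "world_to_cam" (4x4, takes a point from world to camera coordinates). Camera axes: x right, y up, looking along -z (the intrinsics and any distortion apply to the point x, -y, -z); pixel columns grow to the right and rows downward; lengths in m; the calibration is good to about 2 mm. A picture is of the moment at which its call begins.
- robot.hand_in(): hands the job in; it is judged then, once.
The state is a dict: "time_s": time; "joint_pos": joint angles; "qvel": joint speeds; "joint_efforts": joint torques, N m; "tool_pos": TCP position; "eef_rot": TCP orientation; "force": force on the tool from outside, world axes, zero at the start; "torque": the same for the moment, N m; "finger_gap": opening from 0.0 (shut) to 1.0 (fully open); "gripper_force": force on a finger pad.
Only numpy, scipy, OpenCV 4.12 (cv2) and the standard library are available. Lean on these libraries where they do the work, as an engineer would, in place of code of your own. Each camera call takes 0.05 s, during which the arm holds its last target. There are 200 camera calls.

## Working session

There is one attempt and no reset: what is moved stays moved. The work goes in short steps, Python scripts to look and compute and a tool call to move; the robot and the scene stay as the last step left them, time stands still between calls to the robot, and variables do not carry over. Pictures are saved under pics/ and viewed, at most 10 in all, crops included, and the job is handed in when it is done.

Besides the shell and the picture viewer there is one more tool, called after "Emit:" by a JSON object that holds its "method" and its "body", one argument or row to a line. servo_tool: Moves the arm, as the interface text tells. Its arguments: {"type":"object","properties":{"steps":{"type":"string"},"hand":{"type":"number"}},"required":["steps"]}

```bash
mkdir -p pics; python3 - <<'E'
from plant import robot
import cv2,numpy as np
s=robot.sense();print(s)
for n in("top","scene"):
    d=robot.snapshot(n);np.savez(n,**d);cv2.imwrite(f"pics/{n}0.png",d["frame"][...,::-1]);print(n,d["mtx"],d["world_to_cam"],[k for k in d])
E
```

```text
{'time_s': 0.0, 'joint_pos': array([ 1.34745386,  0.50831225, -0.23752704,  1.50115454,  0.12569802,
        1.1488462 , -0.15480288]), 'qvel': array([ 7.78819984e-04, -8.08309721e-05, -4.64366928e-04,  4.70427199e-04,
        7.34412719e-04, -3.22590329e-04, -8.75573489e-04]), 'joint_efforts': array([ 1.58124887e-03, -6.20587707e+01, -2.18614005e+00, -2.49651128e+01,
        1.26864426e-02,  1.20776799e-02, -2.38157526e-05]), 'tool_pos': array([ 0.20162094, -0.59108849,  0.2444381 ]), 'eef_rot': array([-8.51687487e-04,  9.86511406e-01,  1.63690247e-01, -1.55234190e-04]), 'force': array([ 0.60776315, -0.40159752, -0.48014523]), 'torque': array([ 0.00116305, -0.02126327,  0.00469801]), 'gripper_force': 0.0, 'finger_gap': 0.9960458223606315}
top [[516.00581357   0.         322.25379657]
 [  0.         516.00581357 199.10728302]
 [  0.           0.           1.        ]] [[ 0.0069988  -0.9992654  -0.03767871  0.00531595]
 [ 0.98914739  0.00138811  0.14692007 -0.58770318]
 [-0.14675984 -0.03829806  0.98843048 -0.78395063]
 [ 0.          0.          0.          1.        ]] ['frame', 'range_z', 'mtx', 'world_to_cam']
scene [[491.32100197   0.         328.12061534]
 [  0.         491.32100197 198.26810948]
 [  0.           0.           1.        ]] [[-0.65234016  0.75792181  0.00261605  0.38492441]
 [-0.51477266 -0.44559076  0.73243292  0.22532554]
 [ 0.55629258  0.47644874  0.68083417 -1.30599895]
 [ 0.          0.          0.          1.        ]] ['frame', 'range_z', 'mtx', 'world_to_cam']
```

View pics/top0.png

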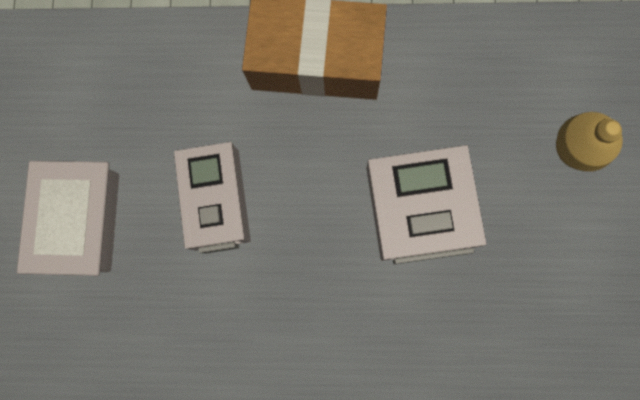

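The wide recorder is on the right: its bar is near (431,223) and its caddy front near (434,256). The slim one is on the left at about (210,197).

```bash
cat > h.py <<'E'
import numpy as np
def ray(d,u,v,z):
    M=d["mtx"];W=d["world_to_cam"];R=W[:3,:3];c=-R.T@W[:3,3]
    r=R.T@np.array([(u-M[0,2])/M[0,0],-(v-M[1,2])/M[1,1],-1]);return c+r*(z-c[2])/r[2]
def dep(d,u,v):
    M=d["mtx"];W=d["world_to_cam"];R=W[:3,:3];c=-R.T@W[:3,3]
    r=R.T@np.array([(u-M[0,2])/M[0,0],-(v-M[1,2])/M[1,1],-1]);return c+r*d["range_z"][int(v),int(u)]
E
python3 - <<'E'
import numpy as np,cv2
from h import *
d=dict(np.load("top.npz"));f=d["frame"][...,::-1]
cv2.imwrite("pics/crop0.png",cv2.resize(f[140:270,360:495],None,fx=4.4,fy=4.4,interpolation=cv2.INTER_CUBIC))
for p in [(369,160),(468,147),(485,245),(384,259)]:print(p,ray(d,*p,.06).round(4))
for p in [(431,223),(420,240),(422,178),(300,350),(210,215),(590,140),(312,60)]:print(p,dep(d,*p).round(4))
E
```

```text
(369, 160) [ 0.6479 -0.0665  0.06  ]
(468, 147) [ 0.6687 -0.2224  0.06  ]
(485, 245) [ 0.5145 -0.243   0.06  ]
(384, 259) [ 0.4923 -0.0885  0.06  ]
(431, 223) [ 0.5467 -0.1593  0.0733]
(420, 240) [ 0.5218 -0.1444  0.0581]
(422, 178) [ 0.6184 -0.1488  0.0627]
(300, 350) [ 3.467e-01  4.390e-02 -3.000e-04]
(210, 215) [0.5584 0.1814 0.0706]
(590, 140) [ 0.673  -0.4003  0.0844]
(312, 60) [0.8026 0.0237 0.0897]
```

View pics/crop0.png

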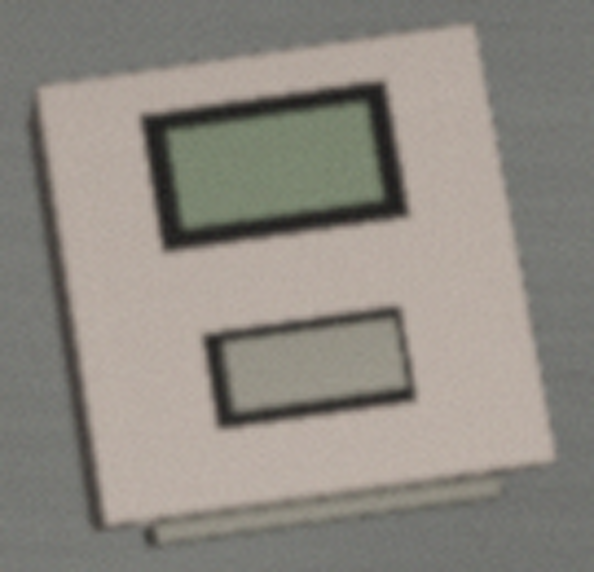

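Emit:
{"method": "servo_tool", "body": {
  "steps": "0.466 -0.297 0 0 0 0; 0.466 -0.297 0 0 0 0; 0.466 -0.297 0 0 0 0; 0.466 -0.297 0 0 0 0; 0.466 -0.297 0 0 0 0; 0.466 -0.297 0 0 0 0; 0.466 -0.297 0 0 0 0; 0.466 -0.297 0 0 0 0; 0.466 -0.297 0 0 0 0; 0.466 -0.297 0 0 0 0; 0 0 0 0 0 0.03; 0 0 0 0 0 0.03",
  "hand": -1
}}

```text
time_s: 1.6
tool_pos: [0.5471, -0.1589, 0.2447]
eef_rot: [-0.0, 0.998, 0.07, -0.001]
force: [-0.4, 0.1, 0.2]
finger_gap: -0.001
gripper_force: 0.0
```

Emit:
{"method": "servo_tool", "body": {
  "steps": "0 0 0.4 0 0 0; 0 0 0.4 0 0 0; 0 0 0.4 0 0 0; 0 0 0.2 0 0 0; 0 0 0.1 0 0 0; 0 0 0.05 0 0 0; 0 0 0.05 0 0 0; 0 0 0.04 0 0 0; 0 0 0 0 0 0"
}}

```text
time_s: 2.72
tool_pos: [0.5473, -0.1601, 0.0816]
eef_rot: [0.0, 0.998, 0.07, 0.001]
force: [-0.6, -0.7, 1.2]
finger_gap: 0.003
gripper_force: 0.2
```

Emit:
{"method": "servo_tool", "body": {
  "steps": "0 0 0.03 0 0 0; 0 0 0.03 0 0 0; 0 0 0 0 0 0; 0 0 0 0 0 0"
}}

```text
time_s: 3.22
tool_pos: [0.5473, -0.1601, 0.076]
eef_rot: [0.0, 0.998, 0.07, 0.001]
force: [-1.7, -0.3, 9.1]
finger_gap: -0.0
gripper_force: 4.5
```

```bash
python3 - <<'E'
from plant import robot
import cv2,numpy as np
print(robot.sense()["tool_pos"],robot.sense()["force"])
d=robot.snapshot("scene");cv2.imwrite("pics/s1.png",d["frame"][...,::-1])
E
```

```text
[ 0.54731513 -0.16008263  0.07604491] [-1.67082015 -0.27470067  9.0607769 ]
```

View pics/s1.png

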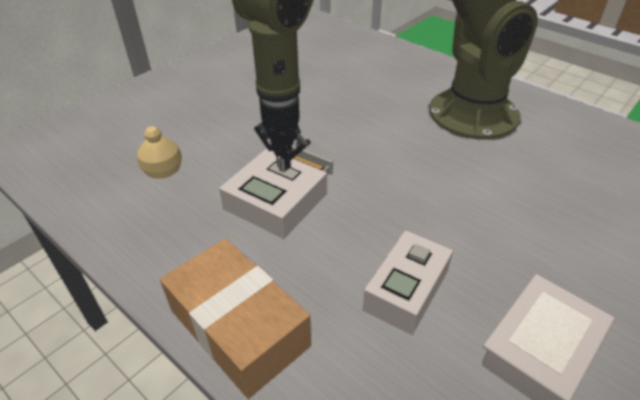

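The caddy is out: the plate and orange cartridge show near (315,160), and the slim recorder is still shut. Next I retreat up and back, in front of the caddy.

Emit:
{"method": "servo_tool", "body": {
  "steps": "0 0 -0.3 0 0 0; 0 0 -0.4 0 0 0; -0.4 0 0 0 0 0; -0.5 0 0 0 0 0; -0.5 0 0 0 0 0; 0 0 0 0 0 0; 0 0 0 0 0 0"
}}

```text
time_s: 4.15
tool_pos: [0.4091, -0.1797, 0.1455]
eef_rot: [0.0, 0.998, 0.07, 0.001]
force: [0.3, 0.1, 0.4]
finger_gap: 0.004
gripper_force: 0.0
```

```bash
python3 - <<'E'
from plant import robot
import cv2,numpy as np
d=robot.snapshot("top");np.savez("top1",**d);cv2.imwrite("pics/t1.png",cv2.resize(d["frame"][120:320,340:540,::-1],None,fx=3,fy=3))
E
```

```text
(no output)
```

View pics/t1.png

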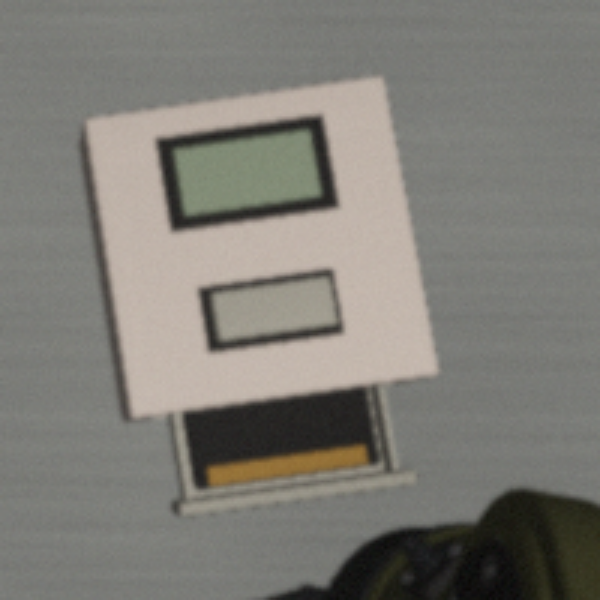

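The caddy is fully out, its plate at about (295,492) in the crop and clear of the gripper. I now lower the tool in front of it.

Emit:
{"method": "servo_tool", "body": {
  "steps": "0 0 0.4 0 0 0; 0 0 0.4 0 0 0; 0 0 0.2 0 0 0; 0 0 0.12 0 0 0; 0 0 0 0 0 0; 0.1 0 0 0 0 0; 0.1 0 0 0 0 0; 0 0 0 0 0 0"
}}

```text
time_s: 5.2
tool_pos: [0.4299, -0.1766, 0.0339]
eef_rot: [0.0, 0.998, 0.07, 0.001]
force: [0.1, 0.9, 0.7]
finger_gap: -0.0
gripper_force: 0.0
```

Emit:
{"method": "servo_tool", "body": {
  "steps": "0.05 0 0 0 0 0; 0.05 0 0 0 0 0; 0.05 0 0 0 0 0; 0.05 0 0 0 0 0; 0.05 0 0 0 0 0; 0.05 0 0 0 0 0; 0.05 0 0 0 0 0; 0.05 0 0 0 0 0; 0.05 0 0 0 0 0; 0.03 0 0 0 0 0; 0 0 0 0 0 0"
}}

```text
time_s: 6.58
tool_pos: [0.4736, -0.1701, 0.033]
eef_rot: [-0.0, 0.998, 0.07, -0.002]
force: [-7.4, -0.7, 6.2]
finger_gap: -0.001
gripper_force: 4.1
```

Emit:
{"method": "servo_tool", "body": {
  "steps": "0.04 0 0 0 0 0; 0.03 0 0 0 0 0; 0 0 0 0 0 0"
}}

```text
time_s: 6.95
tool_pos: [0.4815, -0.1689, 0.033]
eef_rot: [-0.0, 0.998, 0.07, -0.001]
force: [-5.7, -0.6, 4.0]
finger_gap: -0.002
gripper_force: 2.8
```

Emit:
{"method": "servo_tool", "body": {
  "steps": "0.03 0 0 0 0 0; 0.02 0 0 0 0 0; 0 0 0 0 0 0"
}}

```text
time_s: 7.32
tool_pos: [0.4874, -0.1681, 0.033]
eef_rot: [-0.0, 0.998, 0.07, -0.0]
force: [-4.0, 0.3, -1.0]
finger_gap: 0.001
gripper_force: 1.9
```

Emit:
{"method": "servo_tool", "body": {
  "steps": "0.02 0 0 0 0 0; 0.01 0 0 0 0 0; 0 0 0 0 0 0"
}}

```text
time_s: 7.7
tool_pos: [0.4885, -0.1679, 0.033]
eef_rot: [-0.0, 0.998, 0.07, -0.002]
force: [-9.1, 0.5, 2.9]
finger_gap: 0.001
gripper_force: 4.3
```

Emit:
{"method": "servo_tool", "body": {
  "steps": "0.02 0 0 0 0 0; 0 0 0 0 0 0"
}}

```text
time_s: 7.95
tool_pos: [0.4885, -0.1679, 0.033]
eef_rot: [-0.0, 0.998, 0.07, -0.004]
force: [-13.2, -0.1, 8.6]
finger_gap: 0.001
gripper_force: 6.9
```

At the inner stop with 13 N, so I back off and check.

Emit:
{"method": "servo_tool", "body": {
  "steps": "-0.1 0 0 0 0 0; -0.2 0 0 0 0 0; -0.3 0 0 0 0 0; -0.2 0 0 0 0 0; 0 0 -0.3 0 0 0; 0 0 -0.4 0 0 0; 0 0 0 0 0 0; 0 0 0 0 0 0"
}}

```text
time_s: 8.95
tool_pos: [0.4142, -0.1791, 0.1034]
eef_rot: [0.0, 0.998, 0.07, 0.001]
force: [-0.4, 0.2, -0.3]
finger_gap: 0.002
gripper_force: 0.0
```

```bash
python3 - <<'E'
from plant import robot
import cv2,numpy as np
d=robot.snapshot("top");cv2.imwrite("pics/t2.png",cv2.resize(d["frame"][120:320,140:540,::-1],None,fx=2,fy=2))
E
```

```text
(no output)
```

View pics/t2.png

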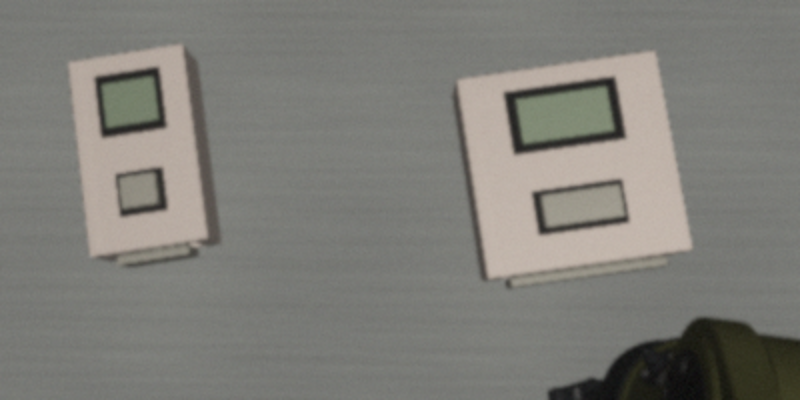

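The wide caddy is shut (plate at about (587,272) in the crop) and looks as it did at the start. The slim caddy is also shut, and the gripper touches nothing.

```bash
python3 -c "
from plant import robot
print(robot.hand_in())"
```

```text
the job is handed in; nothing more can be done
None
```

The wider recorder's caddy sprang out, was pushed home to its inner stop and stayed shut in the last picture; the slimmer one stayed shut, and I handed the job in at about 9 s with the gripper clear (no verdict was returned).

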